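# Tip printed models into the washer

### The arm

A 6-joint arm with a two-finger parallel gripper is mounted at the origin on the work surface. World frame = base frame: x ahead of the robot, y to its left, z up, the work surface at z = 0. Lengths are in m, angles in rad, forces in N, time in s.
With the tool pointing down it reaches from about 0.3 to 0.775 m from the base axis. Payload 14.6 kg.
Tool frame: the origin (TCP) lies on the mounting face of the last link; the fingertips stand 173 mm ahead of it and the grasp point (between the pads) lies 155 mm ahead of it; z points along the fingers, y is the line along which they close (so a half turn about z gives the same grasp; the last joint's range is limited). The gripper opens to 85 mm and grips with 20 to 120 N. Pads are 22 mm wide; open, the fingers measure 114 mm over their backs; the gripper's body (76 mm by 85 mm) begins 54 mm behind the grasp point. The pads swing forward as they close: fully open they stand 13 mm farther back than shut.
Start: joints at [1.185, 0.3, 1.521, -0, 1.321, -0.067], TCP at [0.172, 0.522, 0.405] pointing down, gripper open.
Joint ranges: [-3.03, 3.03], [-0.79, 2.21], [0.23, 2.52], [-1.04, 4.18], [0, 3.07], [-2.55, 2.55]. Speed limits (rad/s): [2.22, 2.22, 2.57, 3.14, 3.14, 3.14].

### API

Orientations are given as a unit quaternion [w, x, y, z].
In Python, from bench import env gives the robot as it stands.
- The arm moves only by the tool carry_out, never from a script. Its argument "motion" is a list of rows, each a list of 3 entries, a list of its own where there are three numbers: the shift along the tool's x, y, z in m, then the turn about the tool's z in rad, then the opening, from 0 (shut) to 1 (fully open). In form: [[[x, y, z], yaw, jaw], ...]. A call has 1 to 5 rows; each row is the pose to reach, as a shift and turn from the pose commanded when the call began, along the tool's axes at that moment; what a row does not reach only later rows make up. A row lasts 1/12 s, in which the tool goes at most 41.7 mm and 7.16 degrees, less where a joint would pass 70% of its speed; a pose out of reach is approached as far as the arm can. A call with a gripper value outside its range is refused whole. The fingers move at their own pace and stop on an object; the grip force is fixed at half the most. Time passes only in rows, so rows that repeat a pose let the fingers close. It gives the time, the measured TCP pose, the force, the opening and the grip force at its end, in the units of the state.
- env.get_obs(): the state, without advancing time (a new reading comes with each control period).
- env.camera(name): name is "scene" or "top" or "wrist"; returns the picture (480x640x3 uint8, red, green, blue); there is no depth.
- env.get_calibration(name): a dict with "K" (3x3 intrinsics, pixels), "camera_from_world" (4x4, takes a point from world to camera coordinates); the wrist camera has in their place "tool_from_camera" (4x4, takes a point from camera to tool coordinates, whose origin is the TCP and whose axes are the flange's). Camera axes: x right, y down, z forward; pixel columns grow to the right and rows downward; lengths in m; the calibration is good to about 2 mm. A picture is of the moment at which its call begins: read the wrist's pose just before it. get_calibration takes no time and is no camera call.
- env.finish_job(): hands the job in; it is judged then, once.
The state is a dict: "time": time; "joint_pos": joint angles; "dq": joint speeds; "joint_efforts": joint torques, N m; "ee_pos": TCP position; "eef_rot": TCP orientation; "contact_force": force on the tool from outside, world axes, zero at the start; "moment": the same for the moment, N m; "opening": opening from 0.0 (shut) to 1.0 (fully open); "grip_force": force on a finger pad.
Only numpy, scipy, OpenCV 4.12 (cv2) and the standard library are available. Lean on these libraries where they do the work, as an engineer would, in place of code of your own. Each camera call takes 0.05 s, during which the arm holds its last target. There are 200 camera calls.

### The job

Pick up the tray by its handle, hold its open end low over the washer's tank and tip it so that all three printed models slide into the tank; the uncured models must not be touched by the robot itself or dropped from high up. Set the empty tray back down flat in the middle of its black mat and let go, then press the washer's start button fully and release it. Leave everything else on the bench where it is.

Things in the scene. Friction and masses are not known exactly. Their poses are not given: they have to be found in the camera images.
- tray: Aluminium scoop tray, 0.12 kg, carrying the models. Floor 180 (x) by 110 (y) mm, sheet 3 mm; walls 22 mm high along the back (-x) and both sides; the +x end is open. Origin: centre of the floor's underside, x towards the open end, z up. At the back a black bar handle (see tray_grip).
- tray_grip (a point): Point to grip, on the axis of the handle, at (-127, 0, 42) mm in the tray frame; axes as the tray. The handle is a straight bar rising 30 degrees backwards from the back wall: 18 mm wide (along y, flat upright sides), 28 mm deep, 92 mm long; its end is 175 mm behind the tray's origin, its highest edge 75 mm up.
- tray_lip (a point): Middle of the tray's open end, on top of the floor: at (90, 0, 3) mm in the tray frame; axes as the tray.
- model1: Printed resin dental model 1 of 3, all alike: a beige block 45 (x) by 62 (y) by 18 mm with a horseshoe row of teeth on top, 29 mm high in all. Origin: centre of the underside, z up. Starts flat on the tray floor, the three in one file along the tray. About 35 g, slides on the tray when it is tipped by roughly 16 to 23 degrees.
- model2: Printed resin dental model 2 of 3, all alike: a beige block 45 (x) by 62 (y) by 18 mm with a horseshoe row of teeth on top, 29 mm high in all. Origin: centre of the underside, z up. Starts flat on the tray floor, the three in one file along the tray. About 35 g, slides on the tray when it is tipped by roughly 16 to 23 degrees.
- model3: Printed resin dental model 3 of 3, all alike: a beige block 45 (x) by 62 (y) by 18 mm with a horseshoe row of teeth on top, 29 mm high in all. Origin: centre of the underside, z up. Starts flat on the tray floor, the three in one file along the tray. About 35 g, slides on the tray when it is tipped by roughly 16 to 23 degrees.
- mat: Black rubber drain mat fixed on the bench, 240 (x) by 180 (y) by 5 mm. Origin: centre of the underside, z up. The tray starts on it, roughly centred.
- washer: White bench-top parts washer, fixed: 250 (x) by 210 (y) by 130 mm high, open steel tank on top and a control ledge at -x. Origin: centre of the underside; -x is its front.
- tank_in (a point): Centre of the tank's inner floor, 50 mm above the bench, at (35, 0, 50) mm in the washer frame; axes as the washer. The tank is an open rectangle 150 (x) by 165 (y) mm, 80 mm deep; its rim is level with the washer's top, 130 mm above the bench.
- start_top (a point): Centre of the top of the round grey start button (30 mm across) on the washer's front ledge, at (-85, 0, 148) mm in the washer frame, 18 mm above the washer's top. Pressed straight down.
- start (a joint): Start button travel in m: 0 out, 0.006 fully pressed; springs back; 5 N for the full travel.
- spray: Bystander: white spray bottle, 84 mm across, 200 mm tall, standing. Origin: centre of the underside.
- funnel: Bystander: white funnel standing mouth down, 100 mm across, 110 mm tall. Origin: centre of the underside.
- resin: Bystander: black resin bottle, 76 mm across, 190 mm tall. Origin: centre of the underside.
- jar: Bystander: glass jar with black lid, 70 mm across, 90 mm tall. Origin: centre of the underside.
- scraper: Bystander: scraper with red handle, 200 mm long, lying on the bench. Origin: on the bench under its middle, x along it.
- hexkey: Bystander: L-shaped hex key of 8 mm bar, 125 by 30 mm, lying on the bench. Origin: on the bench near the middle of the long leg, x along it.
Not all that is in view belongs to the job. What is shaped like the model3 but blue or orange is not meant. What is shaped like the model2 but purple is not meant.

How it is judged:
By the outcome, as a careful person would: the job done as asked, in the order asked, and still so for the second after the job is handed in, with the robot touching nothing.
It also fails if it takes over 69 s, if anything falls off the work surface, if the arm or the gripper's body presses on something with over 40 N, if the wrist force passes 120 N, or if a joint passes its speed limit or range.

## Working session

There is one attempt and no reset: what is moved stays moved. The work goes in short steps, Python scripts to look and compute and a tool call to move; the robot and the scene stay as the last step left them, time stands still between calls to the robot, and variables do not carry over. Pictures are saved under pics/ and viewed, at most 10 in all, crops included, and the job is handed in when it is done.

Besides the shell and the picture viewer there is one more tool, called after "Emit:" as a command line: name --argument value ..., lists and objects as JSON in quotes. carry_out: Moves the arm, as the interface text tells. Its arguments: {"type":"object","properties":{"motion":{"type":"array","items":{"type":"array"}}},"required":["motion"]}

```bash
ls; mkdir -p pics; python3 - <<'E'
from bench import env
import cv2
for n in("scene","top"):
    cv2.imwrite(f"pics/{n}0.png",env.camera(n)[:,:,::-1]); c=env.get_calibration(n); print(n,c["K"].tolist(),c["camera_from_world"].round(4).tolist())
o=env.get_obs();print(o); print(env.get_calibration("wrist"))
E
```

```text
pics
scene [[547.9785549301208, 0.0, 322.3861407084862], [0.0, 547.9785549301208, 236.54435490355834], [0.0, 0.0, 1.0]] [[0.6006, 0.7995, -0.0053, -0.339], [0.6648, -0.5031, -0.5523, -0.3075], [-0.4442, 0.3282, -0.8337, 1.6163], [0.0, 0.0, 0.0, 1.0]]
top [[447.1834244994944, 0.0, 316.1692569593348], [0.0, 447.1834244994944, 236.53984088396652], [0.0, 0.0, 1.0]] [[0.0949, -0.9955, -0.0007, -0.0413], [-0.9747, -0.0928, -0.2034, 0.5938], [0.2024, 0.02, -0.9791, 1.213], [0.0, 0.0, 0.0, 1.0]]
{'time': 0.1, 'joint_pos': array([ 1.18539183e+00,  3.00419967e-01,  1.52150032e+00,  1.90481987e-06,
        1.32069592e+00, -6.66169302e-02]), 'dq': array([-0.00193587, -0.003213  , -0.00138681, -0.00040356,  0.00328069,
        0.00078406]), 'joint_efforts': array([ 6.20012815e-04, -5.44372344e+01, -3.62373233e+01, -8.00728571e-05,
        3.01132444e-03, -1.82522524e-05]), 'ee_pos': array([0.17238103, 0.52226297, 0.40418343]), 'eef_rot': array([-1.15584250e-04,  1.58719915e-01,  9.87323517e-01, -4.98555612e-04]), 'contact_force': array([-0.15260219, -0.35339056,  1.13169234]), 'moment': array([ 0.01310429,  0.03128443, -0.01098229]), 'grip_force': 0.0, 'opening': 0.9986178173876188}
{'K': array([[389.58896871,   0.        , 317.84609776],
       [  0.        , 389.58896871, 236.13278304],
       [  0.        ,   0.        ,   1.        ]]), 'tool_from_camera': array([[-1.19824789e-04, -9.51098079e-01, -3.08889024e-01,
         7.98863080e-02],
       [ 9.99999986e-01, -7.77562273e-05, -1.48503135e-04,
         5.52592290e-04],
       [ 1.17223001e-04, -3.08889038e-01,  9.51098075e-01,
         3.00871368e-02],
       [ 0.00000000e+00,  0.00000000e+00,  0.00000000e+00,
         1.00000000e+00]])}
```

View pics/scene0.png

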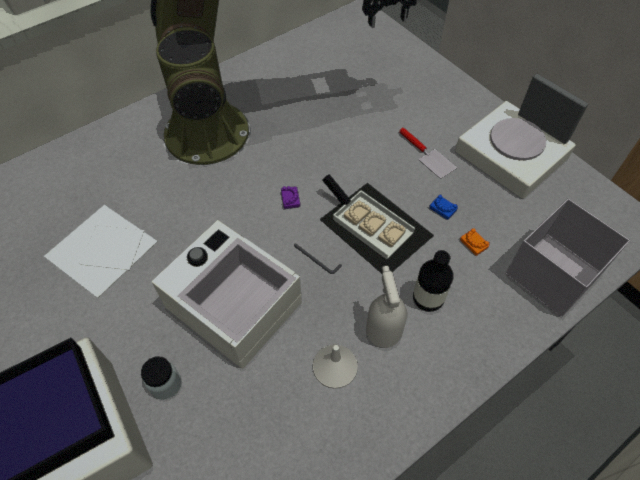

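View pics/top0.png

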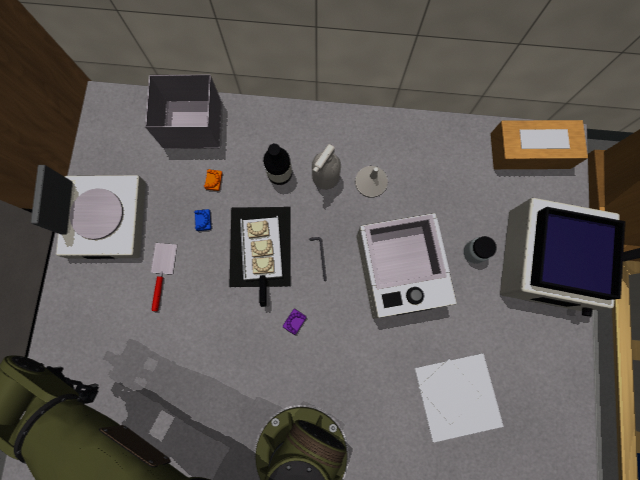

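The scene view shows the tray on its black mat with its handle towards the robot. The washer is to the right, with its ledge and button towards the robot. In the top view the mat corners are at about (231,207), (291,207), (291,286) and (230,286), the handle end is at (263,304), and the washer top corners are at about (362,225), (439,214), (455,304) and (372,317). I'll enlarge this for better picks.

```bash
python3 - <<'E'
import cv2,numpy as np
i=cv2.imread("pics/top0.png")
a=cv2.resize(i[200:320,222:302],None,fx=5,fy=5,interpolation=cv2.INTER_CUBIC)
b=cv2.resize(i[205:325,355:461],None,fx=3.75,fy=5,interpolation=cv2.INTER_CUBIC)
cv2.imwrite("pics/crop1.png",np.hstack([a,b]))
E
```

```text
(no output)
```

View pics/crop1.png

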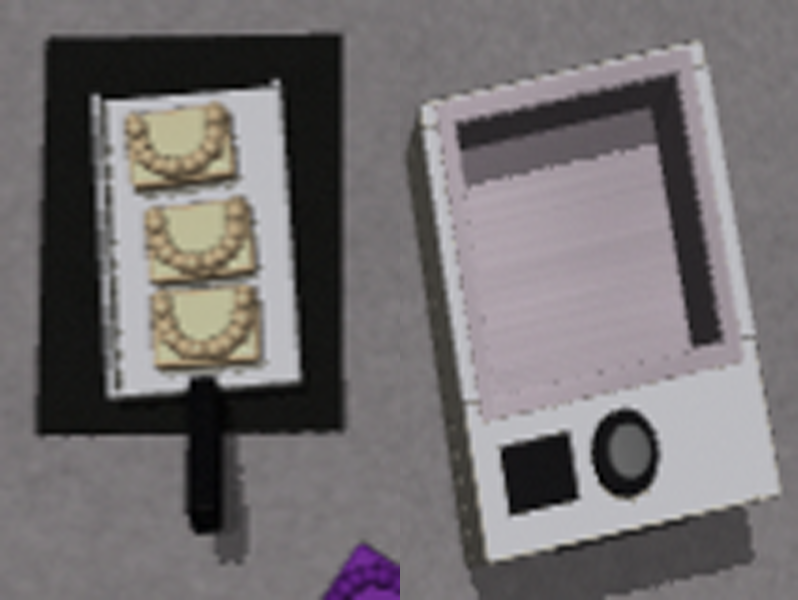

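The mat corners in the left crop are (47,37), (343,33), (344,432) and (38,432). The tray wall-top corners are (95,95), (278,83), (301,380) and (113,397), and the handle end is at (204,530). In the right crop the washer top corners are (422,105), (700,42), (779,493) and (489,562), and the button top is at (630,450).

```bash
cat > h.py <<'E'
from bench import env
import numpy as np
from scipy.optimize import least_squares
from scipy.spatial.transform import Rotation as R
def proj(K,T,P):
    p=np.c_[P,np.ones(len(P))]@T[:3].T; q=p@np.asarray(K).T; return q[:,:2]/q[:,2:]
def fit(K,T,local,pix,z0,guess):
    L=np.array(local,float)/1000
    def W(s):
        c,n=np.cos(s[2]),np.sin(s[2]); return np.c_[s[0]+c*L[:,0]-n*L[:,1],s[1]+n*L[:,0]+c*L[:,1],L[:,2]+z0]
    r=least_squares(lambda s:(proj(K,T,W(s))-pix).ravel(),guess,loss='soft_l1')
    return r.x,np.abs(r.fun).max()
def tool():
    o=env.get_obs(); w,x,y,z=o["eef_rot"]; return o,R.from_quat([x,y,z,w])
def wristT(o,rot):
    t=np.eye(4);t[:3,:3]=rot.as_matrix();t[:3,3]=o["ee_pos"]; return np.linalg.inv(t@env.get_calibration("wrist")["tool_from_camera"])
def togo(x,y,z,yawdir):   # world TCP target; yawdir = world direction of tool x
    o,r=tool(); d=r.inv().apply(np.array([x,y,z])-o["ee_pos"]); v=r.inv().apply([np.cos(yawdir),np.sin(yawdir),0])
    print("shift",d.round(4),"yaw",round(float(np.arctan2(v[1],v[0])),3))
E
python3 - <<'E'
from h import *
c=env.get_calibration("top");K,T=c["K"],c["camera_from_world"]
a=lambda l:np.array(l)/5+[222,200]
b=lambda l:np.array(l)/[3.75,5]+[355,205]
print("mat",fit(K,T,[(120,90,5),(120,-90,5),(-120,-90,5),(-120,90,5)],a([(47,37),(343,33),(344,432),(38,432)]),0,[.5,.1,0]))
print("tray",fit(K,T,[(90,55,22),(90,-55,22),(-90,-55,22),(-90,55,22),(-171,0,74)],a([(95,95),(278,83),(301,380),(113,397),(204,530)]),.005,[.5,.1,0]))
print("washer",fit(K,T,[(125,105,130),(125,-105,130),(-125,-105,130),(-125,105,130),(-85,0,148)],b([(422,105),(700,42),(779,493),(489,562),(630,450)]),0,[.5,-.3,0]))
E
```

```text
mat (array([0.56254688, 0.17759519, 0.1071614 ]), np.float64(0.5006055144752395))
tray (array([0.55469372, 0.17189084, 0.18208332]), np.float64(0.6381837367696903))
washer (array([ 0.5564323 , -0.51590223,  0.23398079]), np.float64(2.211019975925069))
```

```bash
python3 - <<'E'
from h import *
c=env.get_calibration("top");K,T=c["K"],c["camera_from_world"]
b=lambda l:(np.array(l)-[400,0])/[3.75,5]+[355,205]
w,e=fit(K,T,[(125,105,130),(125,-105,130),(-125,-105,130),(-125,105,130),(-85,0,148)],b([(422,105),(700,42),(779,493),(489,562),(630,450)]),0,[.5,-.3,0]);print("washer",w,e)
yaw=.182; t=np.array([.5547,.1719]); g=t-0.132*np.array([np.cos(yaw),np.sin(yaw)]); print("grip",g)
o,r=tool();print(r.as_matrix().round(3))
togo(g[0],g[1],.32,yaw); togo(g[0],g[1],.32,yaw+np.pi); print(o["joint_pos"][5])
E
```

```text
washer [ 0.52961191 -0.23533184  0.2681397 ] 1.1856742597321386
grip [0.42488016 0.14800841]
[[-0.95   0.313 -0.   ]
 [ 0.313  0.95  -0.001]
 [ 0.    -0.001 -1.   ]]
shift [-0.3571 -0.2762  0.0844] yaw 2.641
shift [-0.3571 -0.2762  0.0844] yaw -0.501
-0.06661693020705099
```

Emit:
carry_out --motion '[[[-0.03,-0.024,0.005],0,1],[[-0.062,-0.048,0.01],0,1],[[-0.094,-0.072,0.015],0,1],[[-0.126,-0.097,0.02],0,1],[[-0.15,-0.116,0.03],0,1]]'

```text
time: 0.52
ee_pos: [0.2794, 0.363, 0.3749]
eef_rot: [0.0, 0.159, 0.987, 0.0]
contact_force: [0.2, 0.2, 0.4]
opening: 0.999
grip_force: 0.0
```

Emit:
carry_out --motion '[[[-0.03,-0.024,0.005],0,1],[[-0.062,-0.048,0.01],0,1],[[-0.094,-0.072,0.015],0,1],[[-0.126,-0.097,0.02],0,1],[[-0.15,-0.116,0.03],0,1]]'

```text
time: 0.93
ee_pos: [0.3856, 0.2056, 0.345]
eef_rot: [0.001, 0.159, 0.987, 0.0]
contact_force: [0.3, 0.3, -0.1]
opening: 1.0
grip_force: 0.0
```

Emit:
carry_out --motion '[[[-0.03,-0.022,0.01],-0.1,1],[[-0.057,-0.044,0.02],-0.22,1],[[-0.057,-0.044,0.02],-0.34,1],[[-0.057,-0.044,0.02],-0.46,1],[[-0.057,-0.044,0.02],-0.5,1]]'

```text
time: 1.35
ee_pos: [0.4251, 0.1476, 0.3242]
eef_rot: [-0.001, -0.093, 0.996, -0.0]
contact_force: [-0.2, -0.4, 1.7]
opening: 1.003
grip_force: 0.0
```

```bash
python3 - <<'E'
from h import *
import cv2
o,r=tool(); cv2.imwrite("pics/w1.png",env.camera("wrist")[:,:,::-1]); np.savez("w1.npz",T=wristT(o,r),K=env.get_calibration("wrist")["K"])
print(o["time"],o["ee_pos"],o["contact_force"]); togo(.4249,.148,.32,.182+np.pi)
T=wristT(o,r); print(proj(env.get_calibration("wrist")["K"],T,np.array([[.383,.140,.07],[.425,.148,.06],[.466,.1556,.027]])))
E
```

```text
1.35 [0.42512553 0.14760449 0.32419732] [-0.19888309 -0.4070672   1.68418873]
shift [0.0001 0.0001 0.0043] yaw 0.004
[[317.14489581 177.13217246]
 [317.29882988 241.77402438]
 [317.17619146 280.35836649]]
```

View pics/w1.png

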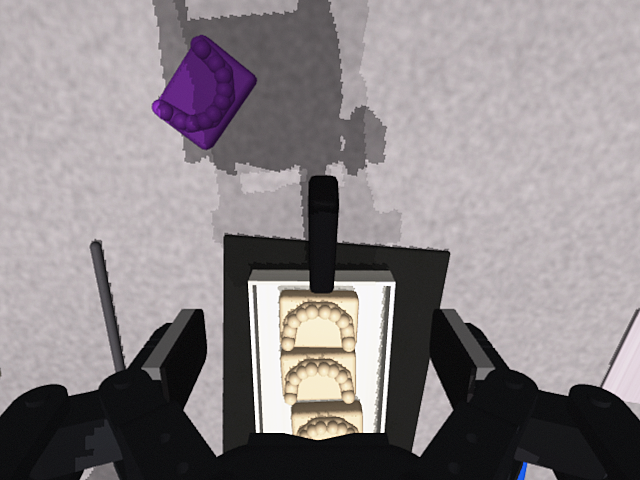

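The handle runs from about (323,180) to (321,290), against an expected column of 317, so I shift the grip by +3.5 mm along tool y. The purple decoy is clear of the fingers.

Emit:
carry_out --motion '[[[0,0.0035,0.03],0,1],[[0,0.0035,0.065],0,1],[[0,0.0035,0.1],0,1],[[0,0.0035,0.119],0,1],[[0,0.0035,0.119],0,0.6]]'

```text
time: 1.82
ee_pos: [0.4231, 0.1515, 0.2022]
eef_rot: [-0.003, -0.09, 0.996, -0.001]
contact_force: [-1.1, -1.0, -0.3]
opening: 0.885
grip_force: 0.0
```

Emit:
carry_out --motion '[[[0,0,0],0,0.3],[[0,0,0],0,0.2],[[0,0,0],0,0.2],[[0,0,0],0,0.2],[[0,0,0],0,0.2]]'

```text
time: 2.23
ee_pos: [0.4245, 0.1518, 0.2067]
eef_rot: [0.001, -0.09, 0.996, 0.0]
contact_force: [-1.0, -1.6, 8.2]
opening: 0.205
grip_force: 26.0
```

Emit:
carry_out --motion '[[[0,0,0],0,0.2],[[0,0,0],0,0.2],[[0,0,0],0,0.2]]'

```text
time: 2.48
ee_pos: [0.4245, 0.1518, 0.2067]
eef_rot: [0.001, -0.09, 0.996, 0.0]
contact_force: [-3.2, -1.2, 9.4]
opening: 0.206
grip_force: 26.3
```

Emit:
carry_out --motion '[[[0,0,0],0,0],[[0,0,0],0,0],[[0,0,0],0,0],[[0,0,-0.003],0,0],[[0,0,-0.006],0,0]]'

```text
time: 2.9
ee_pos: [0.4241, 0.1517, 0.212]
eef_rot: [-0.0, -0.09, 0.996, -0.0]
contact_force: [0.5, -0.8, -3.3]
opening: 0.205
grip_force: 58.5
```

Emit:
carry_out --motion '[[[0,0,-0.005],0,0],[[0,0,-0.01],0,0],[[0,0,-0.01],0,0],[[0,0,-0.01],0,0]]'

```text
time: 3.23
ee_pos: [0.4243, 0.1517, 0.222]
eef_rot: [0.0, -0.09, 0.996, 0.0]
contact_force: [-0.6, 1.0, -2.9]
opening: 0.203
grip_force: 58.5
```

```bash
python3 - <<'E'
from h import *
import cv2
a=env.camera("wrist")[:,:,::-1]; b=env.camera("scene")[150:300,260:460,::-1]
cv2.imwrite("pics/w2.png",np.vstack([cv2.resize(a[200:],(640,280)),cv2.resize(b,(400,300))[:, :].copy() if 0 else cv2.copyMakeBorder(cv2.resize(b,(400,300)),0,0,0,240,0)]))
o=env.get_obs();print(o["ee_pos"],o["moment"],o["contact_force"])
E
```

```text
[0.42418162 0.15170659 0.22157771] [-0.03243669  0.2386714  -0.04244784] [-0.92211113  0.04043668 -2.86657315]
```

View pics/w2.png

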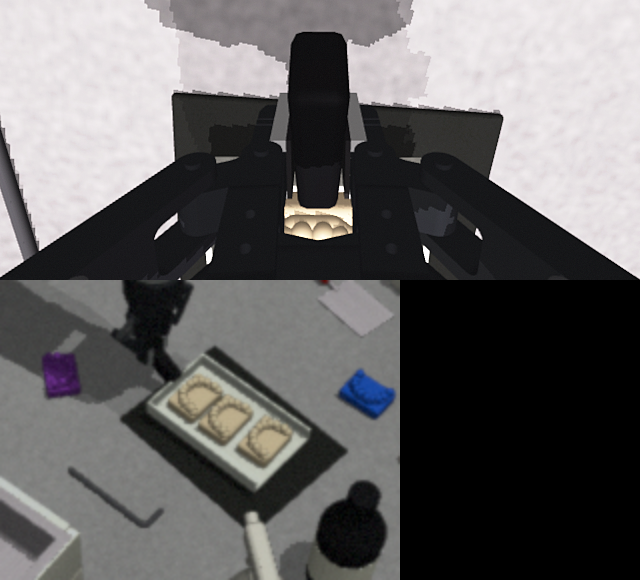

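The tray is lifted and level in the grip, with all three models flat on it. I'll raise it, turn it by 85 degrees and carry it to the washer's left side.

Emit:
carry_out --motion '[[[0,0,-0.015],0,0],[[0,0,-0.04],0,0],[[0,0,-0.07],0,0],[[0,0,-0.1],0,0],[[0,0,-0.12],0,0]]'

```text
time: 3.75
ee_pos: [0.4243, 0.1518, 0.3441]
eef_rot: [0.001, -0.09, 0.996, 0.0]
contact_force: [0.5, 0.8, -2.2]
opening: 0.2
grip_force: 58.7
```

Emit:
carry_out --motion '[[[0,0,-0.01],0.02,0],[[0,0,-0.018],0.06,0],[[0,0,-0.018],0.12,0],[[0,0,-0.018],0.19,0],[[0,0,-0.018],0.27,0]]'

```text
time: 4.17
ee_pos: [0.4242, 0.1517, 0.3588]
eef_rot: [-0.001, 0.047, 0.999, -0.0]
contact_force: [-0.2, -0.2, -2.6]
opening: 0.2
grip_force: 58.6
```

Emit:
carry_out --motion '[[[0,0,0],0.08,0],[[0,0,0],0.16,0],[[0,0,0],0.24,0],[[0,0,0],0.32,0],[[0,0,0],0.4,0]]'

```text
time: 4.58
ee_pos: [0.4242, 0.1517, 0.3586]
eef_rot: [-0.001, 0.244, 0.97, -0.0]
contact_force: [0.7, 0.3, -1.4]
opening: 0.204
grip_force: 58.7
```

Emit:
carry_out --motion '[[[0,0,0],0.08,0],[[0,0,0],0.16,0],[[0,0,0],0.24,0],[[0,0,0],0.32,0],[[0,0,0],0.4,0]]'

```text
time: 5.0
ee_pos: [0.4242, 0.1517, 0.3586]
eef_rot: [-0.001, 0.432, 0.902, -0.0]
contact_force: [-0.1, -0.4, -2.0]
opening: 0.197
grip_force: 58.6
```

Emit:
carry_out --motion '[[[0,0,0],0.08,0],[[0,0,0],0.16,0],[[0,0,0],0.24,0],[[0,0,0],0.32,0],[[0,0,0],0.37,0]]'

```text
time: 5.42
ee_pos: [0.4242, 0.1517, 0.3586]
eef_rot: [-0.001, 0.591, 0.807, -0.001]
contact_force: [0.5, 0.3, -3.2]
opening: 0.199
grip_force: 58.6
```

Emit:
carry_out --motion '[[[0,0,0],0.03,0],[[0,0,0],0.045,0],[[0,0,0],0.045,0]]'

```text
time: 5.67
ee_pos: [0.4243, 0.1517, 0.359]
eef_rot: [-0.0, 0.607, 0.795, -0.0]
contact_force: [0.2, -1.0, -2.4]
opening: 0.203
grip_force: 58.7
```

```bash
python3 - <<'E'
from h import *
import cv2
a=env.camera("scene")[:,:,::-1];cv2.imwrite("pics/s2.png",a[60:420,60:540])
o,r=tool();print(o["time"],o["ee_pos"],o["joint_pos"],o["moment"]);togo(.500,.0055,.362,-1.303+np.pi)
E
```

```text
5.7167 [0.42424904 0.15174999 0.35913046] [ 2.62172497e-01  1.24565178e-01  1.84533967e+00  1.20813625e-04
  1.17249709e+00 -5.09905843e-03] [0.24725416 0.0452876  0.00889427]
shift [-0.1611  0.0344 -0.0029] yaw -0.001
```

View pics/s2.png

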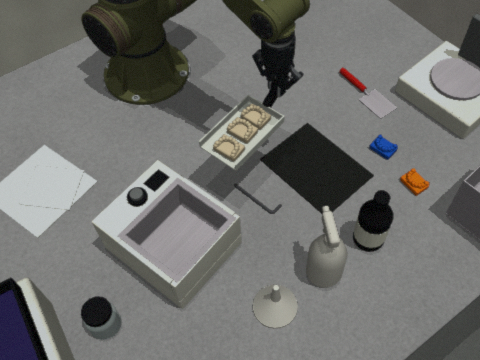

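The models are still in file and the tray's open end faces the tank. Next I move it over the side rim and lower it towards contact.

Emit:
carry_out --motion '[[[-0.01,0.002,0],0,0],[[-0.028,0.006,0],0,0],[[-0.05,0.01,0],0,0],[[-0.072,0.015,0],0,0],[[-0.094,0.02,0],0,0]]'

```text
time: 6.13
ee_pos: [0.4688, 0.0649, 0.3596]
eef_rot: [0.0, 0.606, 0.795, -0.0]
contact_force: [-0.4, 0.3, -2.0]
opening: 0.2
grip_force: 58.7
```

Emit:
carry_out --motion '[[[-0.02,0.005,0],0,0],[[-0.04,0.01,0],0,0],[[-0.055,0.013,0],0,0],[[-0.064,0.014,0.004],0,0],[[-0.067,0.014,0.01],0,0]]'

```text
time: 6.55
ee_pos: [0.4999, 0.004, 0.3494]
eef_rot: [0.0, 0.607, 0.795, 0.0]
contact_force: [0.2, 0.1, -3.1]
opening: 0.198
grip_force: 58.7
```

Emit:
carry_out --motion '[[[0,0,0.006],0,0],[[0,0,0.012],0,0],[[0,0,0.015],0,0],[[0,0,0.015],0,0],[[0,0,0.015],0,0]]'

```text
time: 6.97
ee_pos: [0.4994, 0.0059, 0.3346]
eef_rot: [-0.0, 0.606, 0.795, -0.0]
contact_force: [-0.1, 0.5, -2.0]
opening: 0.203
grip_force: 58.7
```

Emit:
carry_out --motion '[[[0,0,0.001],0,0],[[0,0,0.002],0,0],[[0,0,0.002],0,0]]'

```text
time: 7.22
ee_pos: [0.4995, 0.0055, 0.3327]
eef_rot: [0.0, 0.607, 0.795, 0.0]
contact_force: [0.2, -0.3, -1.3]
opening: 0.201
grip_force: 58.7
```

```bash
python3 - <<'E'
from h import *
import cv2
a=env.camera("scene")[200:380,130:330,::-1];b=env.camera("top")[180:330,300:480,::-1]
cv2.imwrite("pics/s3.png",np.hstack([cv2.resize(a,(400,360)),cv2.resize(b,(400,360))]))
o,r=tool();print(o["time"],o["ee_pos"],o["contact_force"],o["moment"]);togo(.500,.0055,.3317,-1.303+np.pi)
E
```

```text
7.3167 [0.49951497 0.00544478 0.33278362] [-0.17027542 -0.46358038 -1.31149136] [ 0.17097449  0.08088284 -0.01571586]
shift [-0.0001  0.0005  0.0011] yaw -0.001
```

View pics/s3.png

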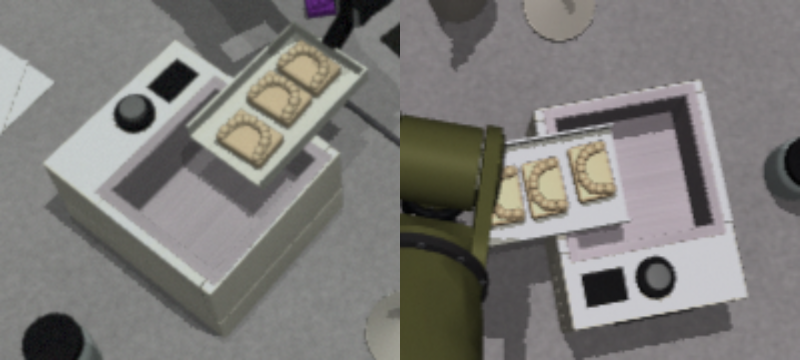

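The tray's open end sits well over the tank, about 65 mm past the side rim, and the rim is just starting to take load. I'll ease the grip here so the tray can pivot in the pads while resting on the rim.

Emit:
carry_out --motion '[[[0,0,0.001],0,0],[[0,0,0.001],0,0.2],[[0,0,0.001],0,0.2],[[0,0,0.001],0,0.2],[[0,0,0.001],0,0.2]]'

```text
time: 7.73
ee_pos: [0.4996, 0.0054, 0.3318]
eef_rot: [0.0, 0.607, 0.795, 0.0]
contact_force: [-0.1, 1.5, 0.5]
opening: 0.2
grip_force: 48.9
```

Emit:
carry_out --motion '[[[0,0,0],0,0.205],[[0,0,0],0,0.205],[[0,0,0],0,0.205],[[0,0,0],0,0.205]]'

```text
time: 8.07
ee_pos: [0.4996, 0.0054, 0.3318]
eef_rot: [0.0, 0.607, 0.795, 0.0]
contact_force: [0.6, 0.2, 1.5]
opening: 0.21
grip_force: 26.5
```

```bash
python3 -c "
from h import *
o=env.get_obs();print(o['ee_pos'],o['contact_force'],o['moment'],o['grip_force'])"
```

```text
[0.49956887 0.00541683 0.3317627 ] [0.55786466 0.17623228 1.48292007] [-0.06226511 -0.02868892  0.04450981] 26.517957150936127
```

Emit:
carry_out --motion '[[[0,0,0],0,0.209],[[0,0,0],0,0.209],[[0,0,0],0,0.209]]'

```text
time: 8.32
ee_pos: [0.4995, 0.0054, 0.3316]
eef_rot: [-0.0, 0.607, 0.795, -0.0]
contact_force: [-0.6, 0.3, 1.1]
opening: 0.206
grip_force: 8.7
```

Emit:
carry_out --motion '[[[-0.001,0,-0.003],0,0.209],[[-0.002,0,-0.006],0,0.209],[[-0.003,0,-0.009],0,0.209],[[-0.004,0,-0.012],0,0.209],[[-0.004,0,-0.012],0,0.209]]'

```text
time: 8.73
ee_pos: [0.5007, 0.0014, 0.3444]
eef_rot: [0.0, 0.607, 0.795, 0.0]
contact_force: [0.7, 0.0, -0.7]
opening: 0.211
grip_force: 8.0
```

```bash
python3 - <<'E'
from h import *
import cv2
a=env.camera("scene")[200:380,130:330,::-1];b=env.camera("top")[180:330,300:480,::-1]
cv2.imwrite("pics/s4.png",np.hstack([cv2.resize(a,(400,360)),cv2.resize(b,(400,360))]))
o,r=tool();print(o["time"],o["ee_pos"],o["contact_force"],o["moment"],o["grip_force"])
E
```

```text
8.8333 [0.50060744 0.00150452 0.34389421] [-0.16636787  0.39291642 -0.07369109] [-0.0752597  -0.0167553  -0.00853431] 8.105569928884506
```

View pics/s4.png

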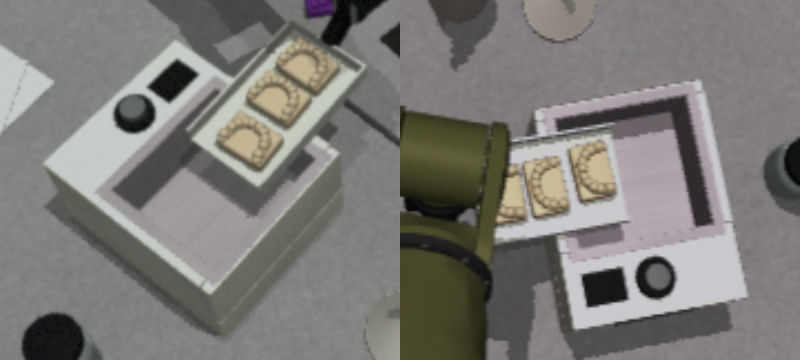

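The wrist force and moment are near zero, so the rim is carrying the tray and it is pivoting in the loose grip. The models haven't moved. I'll go on along the arc.

Emit:
carry_out --motion '[[[-0.002,0,-0.005],0,0.209],[[-0.004,0,-0.01],0,0.209],[[-0.006,0,-0.015],0,0.209],[[-0.009,0,-0.02],0,0.209],[[-0.011,0,-0.024],0,0.209]]'

```text
time: 9.25
ee_pos: [0.5036, -0.0094, 0.3685]
eef_rot: [0.0, 0.607, 0.795, 0.0]
contact_force: [-0.3, -0.1, -1.4]
opening: 0.208
grip_force: 8.1
```

```bash
python3 - <<'E'
from h import *
import cv2
b=env.camera("top")[::,:,::-1]; cv2.imwrite("pics/t5.png",b); a=env.camera("scene")[:,:,::-1]; cv2.imwrite("pics/s5.png",a)
# predict lip corner pixels for tilt hypotheses, vs. white lip in image handled by eye/edge: print models' beige centroids
m=cv2.inRange(cv2.cvtColor(np.ascontiguousarray(a),cv2.COLOR_BGR2HSV),(8,50,90),(25,160,255))[200:380,130:330]
n,l,s,c=cv2.connectedComponentsWithStats(m); print([(s[i,4],(c[i]+[130,200]).round(1).tolist()) for i in range(1,n) if s[i,4]>60])
p=cv2.imread("pics/s4.png")[:,:400]; p=cv2.resize(p,(200,180)); m=cv2.inRange(cv2.cvtColor(p,cv2.COLOR_BGR2HSV),(8,50,90),(25,160,255)); n,l,s,c=cv2.connectedComponentsWithStats(m); print("before",[(s[i,4],(c[i]+[130,200]).round(1).tolist()) for i in range(1,n) if s[i,4]>60])
o,r=tool();print(o["time"],o["ee_pos"],o["contact_force"],o["moment"],o["grip_force"])
sc=env.get_calibration("scene")
g=o["ee_pos"]-[0,0,.155]; d=np.array([np.cos(-1.303),np.sin(-1.303),0])
for th in (0,5,10,14,18):
    t=np.radians(th); f=lambda x,z:(x*np.cos(t)+z*np.sin(t))*d+np.array([0,0,-x*np.sin(t)+z*np.cos(t)])
    print(th,proj(sc["K"],sc["camera_from_world"],np.array([g+f(222,-42)*1e-3 if 0 else g+f(.222,-.042)])))
E
```

```text
[(np.int32(506), [282.1, 230.6]), (np.int32(521), [268.1, 248.5]), (np.int32(537), [254.6, 271.4])]
before [(np.int32(996), [276.0, 240.8]), (np.int32(527), [254.3, 269.9])]
9.35 [ 0.50361326 -0.00940596  0.36853556] [ 0.24892983  0.96622808 -0.04712135] [ 0.04258026 -0.00243119 -0.04370778] 8.43813568353653
0 [[236.24188068 276.58100987]]
5 [[238.90730279 279.53975442]]
10 [[241.981357   281.77198115]]
14 [[244.7056404  283.04451689]]
18 [[247.64154738 283.87175273]]
```

Emit:
carry_out --motion '[[[-0.003,0,-0.005],0,0.209],[[-0.006,0,-0.01],0,0.209],[[-0.01,0,-0.015],0,0.209],[[-0.014,0,-0.02],0,0.209],[[-0.018,0,-0.023],0,0.209]]'

```text
time: 9.77
ee_pos: [0.5084, -0.0269, 0.3915]
eef_rot: [0.0, 0.607, 0.795, 0.0]
contact_force: [-0.4, 0.7, -2.6]
opening: 0.212
grip_force: 8.4
```

Emit:
carry_out --motion '[[[-0.004,0,-0.004],0,0.209],[[-0.008,0,-0.008],0,0.209],[[-0.012,0,-0.012],0,0.209],[[-0.016,0,-0.016],0,0.209],[[-0.016,0,-0.016],0,0.209]]'

```text
time: 10.18
ee_pos: [0.5127, -0.0425, 0.4076]
eef_rot: [0.001, 0.607, 0.795, 0.0]
contact_force: [0.3, -0.6, -0.2]
opening: 0.208
grip_force: 8.8
```

```bash
python3 - <<'E'
from h import *
import cv2
a=env.camera("scene")[200:380,130:330,::-1];b=env.camera("top")[180:330,300:480,::-1]
cv2.imwrite("pics/s6.png",np.hstack([cv2.resize(a,(400,360)),cv2.resize(b,(400,360))]))
o,r=tool();print(o["time"],o["ee_pos"],o["contact_force"],o["moment"],o["grip_force"])
E
```

```text
10.2833 [ 0.51249432 -0.04199106  0.40689596] [ 0.89489225 -0.46484264  0.88468336] [-0.0728573  -0.08350275 -0.00970494] 8.787509948015213
```

View pics/s6.png

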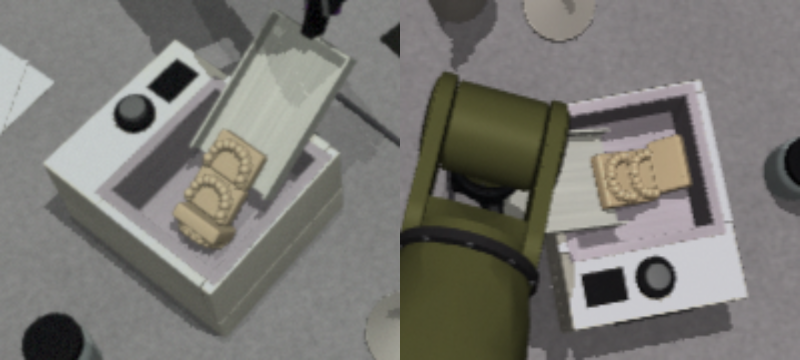

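All three models have slid down. The first two are in the tank, and the last is still partly on the lip, blocked by the others. I'll tighten the grip to hold the tilt and draw the tray back along its slope.

Emit:
carry_out --motion '[[[0,0,0],0,0.1],[[0,0,0],0,0],[[0,0,0],0,0],[[0,0,0],0,0],[[0.001,0,-0.001],0,0]]'

```text
time: 10.7
ee_pos: [0.5122, -0.0409, 0.4075]
eef_rot: [-0.0, 0.607, 0.795, -0.0]
contact_force: [1.0, -1.3, -0.3]
opening: 0.199
grip_force: 58.4
```

Emit:
carry_out --motion '[[[0.004,0,-0.003],0,0],[[0.008,0,-0.006],0,0],[[0.012,0,-0.009],0,0],[[0.016,0,-0.012],0,0],[[0.02,0,-0.014],0,0]]'

```text
time: 11.12
ee_pos: [0.5068, -0.021, 0.4221]
eef_rot: [0.0, 0.607, 0.795, 0.0]
contact_force: [0.2, 0.7, -1.7]
opening: 0.205
grip_force: 58.4
```

Emit:
carry_out --motion '[[[0.004,0,-0.003],0,0],[[0.008,0,-0.006],0,0],[[0.012,0,-0.009],0,0],[[0.016,0,-0.012],0,0],[[0.018,0,-0.013],0,0]]'

```text
time: 11.53
ee_pos: [0.502, -0.0037, 0.4353]
eef_rot: [0.0, 0.607, 0.795, 0.0]
contact_force: [0.6, 0.7, -0.5]
opening: 0.202
grip_force: 58.4
```

```bash
python3 - <<'E'
from h import *
import cv2
a=env.camera("scene")[200:380,130:330,::-1];b=env.camera("top")[180:330,300:480,::-1]
cv2.imwrite("pics/s7.png",np.hstack([cv2.resize(a,(400,360)),cv2.resize(b,(400,360))]))
o,r=tool();print(o["time"],o["ee_pos"],o["contact_force"],o["moment"],o["grip_force"])
E
```

```text
11.6333 [ 0.50210782 -0.0039044   0.43492406] [-0.21464783  0.44943951 -1.07441604] [ 0.06830831 -0.0141605   0.02245189] 58.443442583084106
```

View pics/s7.png

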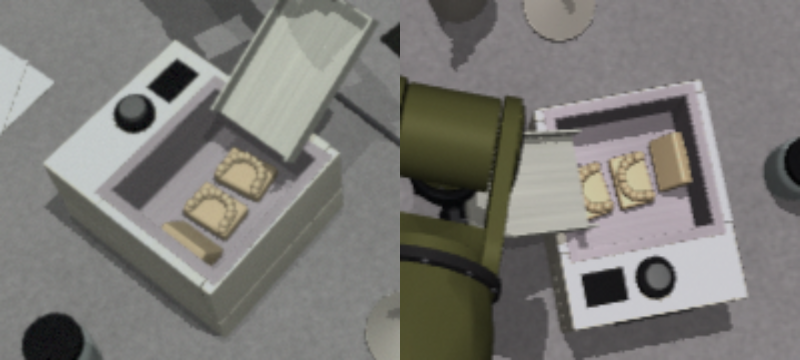

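All three models lie in the tank, one standing on its edge, and the tray is empty. I've used all my views, so the rest goes by numbers. I'll back away and turn the tray back to the mat's direction.

Emit:
carry_out --motion '[[[0.01,0,-0.01],0,0],[[0.03,0,-0.025],0,0],[[0.055,0,-0.04],0,0],[[0.085,0,-0.04],0,0],[[0.115,0,-0.04],0,0]]'

```text
time: 12.05
ee_pos: [0.4711, 0.108, 0.4761]
eef_rot: [0.001, 0.607, 0.795, 0.001]
contact_force: [-0.1, -0.0, -1.7]
opening: 0.201
grip_force: 58.6
```

Emit:
carry_out --motion '[[[0.025,0,0],-0.04,0],[[0.04,0,0],-0.12,0],[[0.04,0,0],-0.22,0],[[0.04,0,0],-0.32,0],[[0.04,0,0],-0.42,0]]'

```text
time: 12.47
ee_pos: [0.4609, 0.146, 0.4753]
eef_rot: [0.0, 0.425, 0.905, 0.0]
contact_force: [-1.4, -0.9, -1.6]
opening: 0.201
grip_force: 58.6
```

Emit:
carry_out --motion '[[[0,0,0],-0.1,0],[[0,0,0],-0.2,0],[[0,0,0],-0.3,0],[[0,0,0],-0.4,0],[[0,0,0],-0.5,0]]'

```text
time: 12.88
ee_pos: [0.461, 0.1456, 0.4753]
eef_rot: [0.0, 0.188, 0.982, 0.0]
contact_force: [-0.2, 0.0, -0.9]
opening: 0.201
grip_force: 58.6
```

Emit:
carry_out --motion '[[[0,0,0],-0.1,0],[[0,0,0],-0.2,0],[[0,0,0],-0.3,0],[[0,0,0],-0.4,0],[[0,0,0],-0.49,0]]'

```text
time: 13.3
ee_pos: [0.461, 0.1456, 0.4753]
eef_rot: [0.0, -0.056, 0.998, 0.0]
contact_force: [-0.0, -1.0, -1.2]
opening: 0.202
grip_force: 58.6
```

```bash
python3 - <<'E'
from h import *
import cv2
for n in ("top","scene"): cv2.imwrite(f"pics/{n}8.png",env.camera(n)[:,:,::-1])
o,r=tool();print(o["time"],o["ee_pos"],o["contact_force"],o["moment"],o["opening"])
togo(.489,.171,.35,.107+np.pi)
# tilt check: find white tray region near predicted lip corners in the scene picture
c=env.get_calibration("scene"); im=cv2.imread("pics/scene8.png"); d=-(r.as_matrix()[:,0]); s=np.cross([0,0,1],d); g=o["ee_pos"]-[0,0,.155]
im0=cv2.imread("pics/scene0.png"); df=cv2.absdiff(im,im0).sum(2)
for th in range(15,50,5):
    t=np.radians(th); P=[]
    for u,v in [(a,b) for a in np.linspace(-.08,.085,12) for b in np.linspace(-.05,.05,9)]:
        x,z=u+.132,-.042; P.append(g+(x*np.cos(t)+z*np.sin(t))*d+v*s+np.array([0,0,-x*np.sin(t)+z*np.cos(t)]))
    q=proj(c["K"],c["camera_from_world"],np.array(P)).round().astype(int)
    px=im[q[:,1],q[:,0]].astype(int); print(th,px.mean(),px.mean(1).std().round(1),q[-1],q[-9])
E
```

```text
13.4 [0.46102535 0.14558666 0.47522948] [ 0.12604288  0.39201562 -1.02699134] [-0.04028796  0.04322627 -0.02224418] 0.20235344582657633
shift [-0.0305  0.0222  0.1252] yaw 0.001
15 157.29320987654322 37.4 [424 189] [394 214]
20 158.90123456790124 39.3 [420 191] [390 216]
25 162.7037037037037 38.2 [416 193] [385 217]
30 163.84259259259258 35.8 [411 194] [381 218]
35 162.679012345679 38.4 [406 194] [376 218]
40 157.86111111111111 47.2 [401 194] [371 218]
45 155.05555555555554 49.3 [395 193] [366 217]
```

The projected tilt fits about 30°, as expected. I'll bring the lip down onto the mat and lay the tray flat along the arc.

Emit:
carry_out --motion '[[[-0.01,0.007,0.02],0,0],[[-0.02,0.015,0.05],0,0],[[-0.03,0.022,0.085],0,0],[[-0.0305,0.022,0.115],0,0],[[-0.0305,0.022,0.125],0,0]]'

```text
time: 13.82
ee_pos: [0.4888, 0.1707, 0.3456]
eef_rot: [-0.003, -0.052, 0.999, -0.001]
contact_force: [-0.6, -0.0, -3.1]
opening: 0.202
grip_force: 58.6
```

Emit:
carry_out --motion '[[[0,0,0.01],0,0],[[0,0,0.02],0,0],[[0,0,0.028],0,0],[[0,0,0.034],0,0.207],[[0,0,0.034],0,0.207]]'

```text
time: 14.23
ee_pos: [0.4893, 0.1703, 0.3156]
eef_rot: [0.0, -0.053, 0.999, 0.0]
contact_force: [0.3, 0.3, -0.8]
opening: 0.206
grip_force: 19.0
```

Emit:
carry_out --motion '[[[0.005,0,0.006],0,0.207],[[0.01,0,0.012],0,0.207],[[0.015,0,0.018],0,0.207],[[0.02,0,0.024],0,0.207],[[0.024,0,0.031],0,0.207]]'

```text
time: 14.65
ee_pos: [0.4647, 0.1678, 0.2843]
eef_rot: [0.0, -0.053, 0.999, 0.0]
contact_force: [-1.7, -0.5, 1.2]
opening: 0.211
grip_force: 18.2
```

Emit:
carry_out --motion '[[[0.004,0,0.007],0,0.207],[[0.008,0,0.013],0,0.207],[[0.012,0,0.02],0,0.207],[[0.017,0,0.028],0,0.207],[[0.021,0,0.037],0,0.207]]'

```text
time: 15.07
ee_pos: [0.444, 0.1656, 0.247]
eef_rot: [0.0, -0.053, 0.999, 0.0]
contact_force: [1.4, 0.1, 0.5]
opening: 0.209
grip_force: 17.3
```

Emit:
carry_out --motion '[[[0.004,0,0.01],0,0.207],[[0.008,0,0.022],0,0.207],[[0.011,0,0.032],0,0.207],[[0.013,0,0.038],0,0.207],[[0.013,0,0.041],0,0.207]]'

```text
time: 15.48
ee_pos: [0.4309, 0.1642, 0.2058]
eef_rot: [-0.001, -0.053, 0.999, -0.0]
contact_force: [-6.0, -1.0, 12.2]
opening: 0.207
grip_force: 18.0
```

```bash
python3 - <<'E'
from h import *
o,r=tool();print(o["time"],o["ee_pos"],o["contact_force"],o["moment"],o["grip_force"])
togo(.4313,.1649,.2067,.107+np.pi)
E
```

```text
15.4833 [0.43092686 0.16418202 0.20580528] [-6.01664695 -0.99199074 12.16015869] [-0.08991469  0.77920619 -0.04418753] 18.023297488689423
shift [-0.0004  0.0007 -0.0009] yaw -0.001
```

Emit:
carry_out --motion '[[[0,0,-0.001],0,0.207],[[0,0,-0.001],0,0.25],[[0,0,-0.001],0,0.35],[[0,0,-0.001],0,0.6],[[0,0,-0.001],0,0.6]]'

```text
time: 15.9
ee_pos: [0.4317, 0.1642, 0.2078]
eef_rot: [0.0, -0.053, 0.999, 0.0]
contact_force: [0.3, 0.1, 0.0]
opening: 0.594
grip_force: 0.0
```

Emit:
carry_out --motion '[[[0,0,0],0,0.7],[[0,0,-0.02],0,0.7],[[0,0,-0.06],0,0.7],[[0,0,-0.1],0,0.5],[[0,0,-0.14],0,0.3]]'

```text
time: 16.32
ee_pos: [0.4312, 0.1641, 0.3494]
eef_rot: [-0.0, -0.053, 0.999, -0.0]
contact_force: [0.7, 0.1, -0.3]
opening: 0.431
grip_force: 0.0
```

Emit:
carry_out --motion '[[[0,0,-0.04],0,0],[[0.03,0.02,-0.06],0,0],[[0.05,0.05,-0.06],0,0],[[0.07,0.08,-0.06],0,0],[[0.08,0.09,-0.06],0,0]]'

```text
time: 16.73
ee_pos: [0.3403, 0.2471, 0.4082]
eef_rot: [0.0, -0.054, 0.999, 0.001]
contact_force: [-0.1, -0.2, 0.9]
opening: 0.003
grip_force: 0.0
```

```bash
python3 - <<'E'
from h import *
import cv2
im=np.ascontiguousarray(env.camera("top")[:,:,::-1]); cv2.imwrite("pics/top9.png",im)
o,r=tool(); print(o["time"],o["ee_pos"],o["opening"])
c=env.get_calibration("top");K,T=c["K"],c["camera_from_world"]
cr=im[200:295,222:300]; g=cv2.resize(cr,None,fx=5,fy=5,interpolation=cv2.INTER_CUBIC)
h=cv2.cvtColor(g,cv2.COLOR_BGR2GRAY)
b=(h>130).astype(np.uint8); n,l,s,ce=cv2.connectedComponentsWithStats(b); 
k=[i for i in range(1,n) if s[i,4]>5000]; print([(s[i].tolist()) for i in k])
i=min(k,key=lambda i:np.hypot(*(ce[i]-[195,230]))); ct=max(cv2.findContours((l==i).astype(np.uint8),0,2)[0],key=cv2.contourArea)
box=cv2.boxPoints(cv2.minAreaRect(ct)); print("tray box",(box/5+[222,200]).round(1).tolist())
for nm,s_,z0,L in (("pred tray",(.5625,.179,.107),.005,[(90,55,3),(90,-55,3),(90,55,22),(90,-55,22),(-90,-55,22),(-90,55,22)]),("mat",(.5625,.179,.107),0,[(120,90,5),(120,-90,5),(-120,-90,5),(-120,90,5)])):
    P=np.array(L)/1e3; cc,n_=np.cos(s_[2]),np.sin(s_[2]); print(nm,proj(K,T,np.c_[s_[0]+cc*P[:,0]-n_*P[:,1],s_[1]+n_*P[:,0]+cc*P[:,1],P[:,2]+z0]).round(1).tolist())
# washer button target
w=[.5296,-.2353,.268]; bp=np.array([w[0]-.085*np.cos(w[2]),w[1]-.085*np.sin(w[2])]); print("button",bp)
dg=cv2.cvtColor(im,cv2.COLOR_BGR2GRAY); d0=cv2.imread("pics/top0.png",0)
print("button px",proj(K,T,np.array([[*bp,.148]])))
gr=dg[280:312,398:432]; print(gr[::3,::3])
E
```

```text
16.7833 [0.33980694 0.24730778 0.40805954] 0.003538125647975485
[[93, 73, 192, 301, 51826]]
tray box [[240.5, 274.6], [240.8, 214.5], [278.8, 214.6], [278.6, 274.7]]
pred tray [[242.1, 216.5], [278.8, 216.0], [241.0, 214.9], [278.2, 214.4], [277.9, 275.1], [239.6, 275.6]]
mat [[230.9, 207.2], [290.5, 206.5], [290.5, 286.1], [228.6, 286.9]]
button [ 0.44763429 -0.25780829]
button px [[416.08125739 295.17861672]]
[[169 168 172 168 167 162 161 160 160 151 164 195]
 [169 169 166 167 158 196 195 197 197 197 196 197]
 [196 197 196 196 197 183 165 197 198 197 197 197]
 [196 197 197 172  22  19  36  23 197 197 197 197]
 [ 27 196 197  14  32 105 100  93  56 196 197 197]
 [ 20 145 196  19  51 107 104  99  28 196 195 196]
 [ 21 115 197  13  21 107 102  96  19 197 196 196]
 [ 22  40 197 167  21  21  18  20 129 197 196 196]
 [ 22  20 196 197 194 110  85 195 197 196 196 197]
 [196 197 197 196 197 198 197 196 196 197 197 195]
 [197 196 197 197 197 196 194 107  39  44  68  75]]
```

The tray lies flat, and its outline matches the centred prediction within about 1–2 px. With the fingers shut, I go to the button.

Emit:
carry_out --motion '[[[-0.004,-0.035,0],0,0],[[-0.008,-0.075,0],0,0],[[-0.012,-0.115,0],0,0],[[-0.016,-0.155,0],0,0],[[-0.02,-0.195,0],0,0]]'

```text
time: 17.2
ee_pos: [0.3829, 0.0515, 0.4079]
eef_rot: [0.0, -0.053, 0.999, -0.0]
contact_force: [0.7, 0.5, 0.3]
opening: 0.001
grip_force: 0.0
```

Emit:
carry_out --motion '[[[-0.004,-0.04,0],0,0],[[-0.008,-0.08,0],0,0],[[-0.012,-0.12,0],0,0],[[-0.016,-0.16,0],0,0],[[-0.02,-0.2,0],0,0]]'

```text
time: 17.62
ee_pos: [0.4239, -0.1457, 0.4078]
eef_rot: [0.0, -0.053, 0.999, -0.0]
contact_force: [1.4, 0.9, 0.1]
opening: 0.001
grip_force: 0.0
```

Emit:
carry_out --motion '[[[-0.004,-0.04,0.01],0.1,0],[[-0.008,-0.08,0.02],0.2,0],[[-0.012,-0.115,0.03],0.3,0],[[-0.013,-0.118,0.04],0.4,0],[[-0.013,-0.118,0.05],0.5,0]]'

```text
time: 18.03
ee_pos: [0.4494, -0.2615, 0.3565]
eef_rot: [-0.0, 0.199, 0.98, 0.0]
contact_force: [-0.8, 0.5, -1.1]
opening: -0.003
grip_force: 0.0
```

```bash
python3 - <<'E'
from h import *
o,r=tool();print(o["time"],o["ee_pos"],o["joint_pos"],o["contact_force"])
togo(.4476,-.2578,.3145,.107+np.pi-.5)
E
```

```text
18.0333 [ 0.44944916 -0.261469    0.35654747] [-5.97327758e-01  2.79074993e-01  1.66442037e+00 -1.12894659e-04
  1.19887655e+00 -1.76657085e+00] [-0.78971116  0.51180194 -1.05257935]
shift [0.0031 0.0027 0.0421] yaw -0.009
```

Emit:
carry_out --motion '[[[0.003,0.003,0.015],0,0],[[0.003,0.003,0.028],0,0],[[0.003,0.003,0.034],0,0],[[0.003,0.003,0.037],0,0],[[0.003,0.003,0.039],0,0]]'

```text
time: 18.45
ee_pos: [0.4479, -0.2555, 0.3192]
eef_rot: [-0.0, 0.196, 0.981, -0.0]
contact_force: [-11.2, 5.3, 22.3]
opening: -0.004
grip_force: 11.1
```

Emit:
carry_out --motion '[[[0,0,0.001],0,0],[[0,0,0.002],0,0],[[0,0,0.003],0,0],[[0,0,0.003],0,0]]'

```text
time: 18.78
ee_pos: [0.4478, -0.2553, 0.3189]
eef_rot: [0.001, 0.196, 0.981, -0.0]
contact_force: [-17.1, 8.7, 31.6]
opening: 0.001
grip_force: 16.1
```

Contact is stiff at z = 0.319. I'll back off step by step and read the force, to see whether the 5 N spring travel shows.

Emit:
carry_out --motion '[[[0,0,-0.003],0,0],[[0,0,-0.003],0,0],[[0,0,-0.003],0,0]]'

```text
time: 19.03
ee_pos: [0.4481, -0.2555, 0.3199]
eef_rot: [0.001, 0.196, 0.981, -0.0]
contact_force: [-1.3, 0.1, 4.0]
opening: -0.001
grip_force: 2.3
```

Emit:
carry_out --motion '[[[0,0,-0.0015],0,0],[[0,0,-0.0015],0,0],[[0,0,-0.0015],0,0]]'

```text
time: 19.28
ee_pos: [0.4481, -0.2555, 0.3206]
eef_rot: [0.001, 0.196, 0.981, -0.0]
contact_force: [0.7, -2.2, 3.8]
opening: -0.001
grip_force: 2.1
```

Emit:
carry_out --motion '[[[0,0,-0.0015],0,0],[[0,0,-0.0015],0,0],[[0,0,-0.0015],0,0]]'

```text
time: 19.53
ee_pos: [0.4481, -0.2554, 0.3218]
eef_rot: [0.0, 0.196, 0.981, -0.0]
contact_force: [1.3, -1.3, 3.1]
opening: -0.006
grip_force: 1.7
```

Emit:
carry_out --motion '[[[0,0,-0.0015],0,0],[[0,0,-0.0015],0,0],[[0,0,-0.0015],0,0]]'

```text
time: 19.78
ee_pos: [0.448, -0.2553, 0.3232]
eef_rot: [-0.0, 0.196, 0.981, 0.0]
contact_force: [1.7, -2.0, 3.3]
opening: 0.001
grip_force: 1.3
```

Emit:
carry_out --motion '[[[0,0,-0.0015],0,0],[[0,0,-0.0015],0,0],[[0,0,-0.0015],0,0]]'

```text
time: 20.03
ee_pos: [0.4479, -0.2553, 0.3246]
eef_rot: [-0.0, 0.196, 0.981, 0.0]
contact_force: [0.7, -0.9, 2.1]
opening: 0.006
grip_force: 0.9
```

Emit:
carry_out --motion '[[[0,0,-0.0015],0,0],[[0,0,-0.0015],0,0],[[0,0,-0.0015],0,0]]'

```text
time: 20.28
ee_pos: [0.4479, -0.2553, 0.326]
eef_rot: [-0.0, 0.196, 0.981, 0.0]
contact_force: [0.9, 0.8, 0.7]
opening: 0.001
grip_force: 0.0
```

Emit:
carry_out --motion '[[[0,0,-0.0015],0,0],[[0,0,-0.0015],0,0],[[0,0,-0.0015],0,0]]'

```text
time: 20.53
ee_pos: [0.448, -0.2553, 0.3277]
eef_rot: [-0.0, 0.196, 0.981, 0.0]
contact_force: [-0.2, 0.6, 0.4]
opening: -0.002
grip_force: 0.0
```

The spring shows linearly over 6 mm, from 0.3255 down to 0.3195, so the button was fully pressed against its stop and is now released. I'll retract and hand in.

Emit:
carry_out --motion '[[[0,0,-0.02],0,0],[[0,0,-0.05],0,0],[[0,0,-0.08],0,0],[[0,0,-0.1],0,0],[[0,0,-0.1],0,0]]'

```text
time: 20.95
ee_pos: [0.448, -0.2553, 0.4321]
eef_rot: [0.003, 0.196, 0.981, -0.001]
contact_force: [0.2, 1.3, 0.1]
opening: -0.002
grip_force: 0.0
```

```bash
python3 - <<'E'
from h import *
import cv2
a=env.camera("scene")[:,:,::-1].astype(int); b=cv2.imread("pics/scene0.png").astype(int)
d=(abs(a-b).sum(2)>90).astype(np.uint8); n,l,s,c=cv2.connectedComponentsWithStats(d); print([s[i].tolist() for i in range(1,n) if s[i,4]>60])
print(env.get_obs()["contact_force"]); print(env.finish_job())
E
```

```text
[[114, 0, 96, 285, 10490], [151, 0, 41, 63, 1602], [201, 0, 17, 40, 534], [215, 0, 163, 110, 7891], [362, 0, 55, 28, 631], [162, 71, 14, 18, 123], [164, 84, 23, 68, 649], [243, 115, 27, 34, 605], [332, 173, 20, 24, 160], [322, 174, 22, 29, 210], [316, 189, 23, 17, 110], [333, 190, 64, 49, 1401], [375, 221, 43, 41, 699], [237, 285, 32, 16, 119], [221, 305, 33, 16, 104], [216, 311, 25, 22, 156]]
[ 0.87752476  0.1309463  -0.65161248]
the job is handed in; nothing more can be done
None
```

The job is handed in at about 21 s of the 69 s limit: all three models are in the tank (one standing on its edge), the empty tray is flat and within about 3 mm of its mat's centre, and the start button was pressed its full 6 mm and released; no result came back.

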